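# Fit and lock the water-filter cartridge

## Task

Put the blue-topped filter cartridge into the round port on top of the white water-filter unit, its lugs going down through the two slots, then turn it clockwise, up to a quarter turn, pressing lightly, until it drops into its locked detent and its flange sits flush on the collar; let go of it there. Be gentle with the lugs, do not force the cartridge past the detent, and leave the mug, lemon, garlic and lime where they are.

Things in the scene. Friction and masses are not known exactly. Their poses are not given: they have to be found in the camera images.
- cartridge_centre (a point): Centre of the filter cartridge, half-way up its 88 mm height; it starts standing on its foot on the worktop. z: up its axis. Two square lugs, 10 x 10 mm, stick out along +x and -x to 35 mm from the axis, 19 mm below this point. On top a blue grip bar, 56 mm along x, 14 mm wide along y, from the flange (12 mm above this point) to 44 mm above it. Half a turn makes no difference.
- port (a point): Centre of the port's mouth, level with the grey collar's top, 100 mm over the worktop; z up. Bore 53 mm in diameter; two slots 16 mm wide for the lugs open from it along +x and -x, to 38 mm from the axis, orange dots beyond their ends. Heights of the cartridge's centre over this point: +24 mm with lugs lying on the collar, +2 on the track below the slots, -4 locked with the flange on the collar.
- filter_unit: White unit, fixed, 200 x 170 mm; origin on the worktop under the port, axes as the port's; clear tank, 150 mm high, from 72 mm on its +x side. Under the 8 mm collar the lugs run on a level track, clockwise only seen from above. At 48 to 88 degrees from the slots (unseen, differs by unit) are pockets 13 mm wide, 6 mm drop, upright walls, no spring: it drops only if let sink or lightly pressed.
- cartridge: The loose cartridge, about 170 to 340 g; origin at the centre of its foot, same axes. White stem 49 mm in diameter with tapered foot, 48 mm long; above it the blue flange, 72 mm in diameter, 8 mm thick; then the bar, orange stripes on its top along the lugs. The plastic cracks if the cartridge is pressed or turned against the unit with more than 40 N.
- mug: Green and white mug, 78 x 116 x 101 mm, a bystander; origin at the centre of its underside.
- lemon: Lemon, 72 x 55 x 56 mm, a bystander; origin at the centre of its underside.
- garlic: Garlic bulb, 60 x 57 x 58 mm, a bystander; origin at the centre of its underside.
- lime: Lime, 55 x 46 x 45 mm, a bystander; origin at the centre of its underside.
Mind the look-alikes: they are no part of the job. Of the things like the cartridge, leave any that is red or turquoise; of the rest the smaller one is meant.

How it is judged (in metres and radians):
On the way:
1. the cartridge is in the port with its lugs down through the slots (z of cartridge_centre in the frame of port below 0.008 m and horizontal distance between cartridge_centre and port below 0.008 m), for 0.1 s.
At the end, for the whole second after the job is handed in: The cartridge has dropped into its locked detent (its centre more than 1.5 mm below the level of the collar's top; 4 mm when seated), within 6 mm of the port's axis, upright within 4 degrees, at rest and released (z of cartridge_centre in the frame of port below -0.0015 m and horizontal distance between cartridge_centre and port below 0.006 m and angle between cartridge's own z axis and vertical below 0.07 rad and linear speed of cartridge below 0.02 m/s); the robot touches nothing.
It fails at once if the cartridge is pressed or turned against the unit with more than 40 N (contact force between cartridge and filter_unit above 40 N).
It fails at once if the mug, lemon, garlic or lime is moved by more than 3 cm (distance of any of mug, lemon, garlic, lime from where it was at the start of the episode above 0.03 m).
It also fails if it takes over 67 s, if anything falls off the work surface, if the arm or the gripper's body presses on something with over 40 N, if the wrist force passes 120 N, or if a joint passes its speed limit or range.

## Robot

A 6-joint arm with a two-finger parallel gripper is mounted at the origin on a cart in front of the work surface, level with it; the furniture and walls round the work are solid. World frame = base frame: x ahead of the robot, y to its left, z up, the work surface at z = 0. Lengths are in mm, angles in rad, forces in N, time in s.
With the tool pointing down it reaches from about 350 to 925 mm from the base axis. Payload 6.4 kg.
Tool frame: the origin (TCP) lies midway between the tips of the shut fingers; the grasp point (between the pads) lies env.grip_depth behind it (env.grip_depth is the distance from the TCP to the grasp point, in mm); x points along the fingers, z is the direction in which the jaws open and shut, and the axes are right-handed (so a half turn about x gives the same grasp; the last joint's range is limited). The gripper opens to 94 mm and grips with 3 to 60 N. Pads are 16 mm wide; open, the fingers measure 119 mm over their backs; the gripper's body (75 mm by 177 mm) begins 78 mm behind the grasp point.
Start: joints at [-1.358, 0.245, 1.558, -0, 1.339, -0.174], TCP at [245.203, -601.988, 205.455] pointing down, gripper open.
Joint ranges: [-3.13, 3.13], [-1.02, 2.26], [0.13, 2.54], [-0.95, 4.09], [0.21, 2.88], [-2.74, 2.74]. Speed limits (rad/s): [2.57, 2.57, 3.14, 3.14, 3.14, 3.14].

## Interface

Orientations are given as a 3x3 rotation matrix whose columns are the frame's x, y, z axes.
In Python, from workcell import env gives the robot as it stands. Calls block until the motion is done:
- env.goto(position, orientation): joint-space move of the TCP to a pose.
- env.movel(position, feed=150, attitude=None, stop_force=None): straight line of the TCP; attitude=None keeps the orientation; feed is the mean speed in mm/s. With stop_force (N) it stops when the force on the tool has changed by that much, and returns True; else False.
- env.move_j(angles): joint-space move.
- env.command_gripper(opening, force=None): opening from 0.0 (shut) to 1.0 (fully open); force is the grip in N (None keeps the last); returns when the fingers have stopped.
- env.dwell(seconds).
- env.ik(position, orientation): joint angles nearest the present ones, or None.
- env.observe(): the state.
- env.camera(name): name is "scene" or "top" or "wrist"; returns (picture, depth): 400x640x3 uint8, red, green, blue; 400x640 float32, mm along the optical axis (not along the pixel's ray), 0 where there is no reading.
- env.camera_model(name): a dict with "camera_matrix" (3x3 intrinsics, pixels), "k1" (the pictures are not rectified: a ray, as slopes to the right and down, at radius r is drawn at 1 + k1 r^2 times it, then the intrinsics apply), "extrinsics" (4x4, takes a point from camera to world coordinates). Camera axes: x right, y down, z forward; pixel columns grow to the right and rows downward; lengths in mm; the calibration is good to about 2 mm. A picture is of the moment at which its call begins: read the wrist's pose just before it. camera_model takes no time and is no camera call; for the wrist camera it gives the pose at the moment of the call.
A pose or a line that the arm cannot do raises env.Unreachable and nothing moves.
- env.close_job(): hands the job in, once; it reports no verdict.
The state is a dict: "t": time; "joint_positions": joint angles; "joint_vel": joint speeds; "joint_efforts": joint torques, N m; "tool_pos": TCP position; "tcp_rot": TCP orientation; "wrist_force": force on the tool from outside, world axes, zero at the start; "wrist_torque": the same for the moment, N m; "finger_gap": opening from 0.0 (shut) to 1.0 (fully open).
Only numpy, scipy, OpenCV 4.12 (cv2) and the standard library are available. Lean on these libraries where they do the work, as an engineer would, in place of code of your own. Each camera call takes 0.05 s, during which the arm holds its last target. There are 200 camera calls.

## Working session

There is one attempt and no reset: what is moved stays moved. The work goes in short steps, each a Python script; the robot and the scene stay as the last script left them, time stands still between calls to the robot, and variables do not carry over. Pictures are saved under pics/ and viewed, on a budget of 10 in all, crops included, one or two more only if the job needs it, and the job is handed in when it is done.

```bash
mkdir -p pics; ls; python3 - <<'E'
from workcell import env
import cv2,numpy as np
for n in ("scene","top"):
    p,d=env.camera(n); m=env.camera_model(n)
    np.savez(f"pics/{n}.npz",p=p,d=d,K=m["camera_matrix"],k1=m["k1"],E=m["extrinsics"])
    cv2.imwrite(f"pics/{n}.png",p[...,::-1])
    print(n,np.round(m["camera_matrix"],1).tolist(),m["k1"],np.round(m["extrinsics"],3).tolist())
print(env.grip_depth, env.observe()["tcp_rot"])
E
```

```text
pics
scene [[467.9, 0.0, 317.2], [0.0, 467.9, 196.3], [0.0, 0.0, 1.0]] -0.06591682616793224 [[0.472, -0.38, 0.795, -510.515], [-0.882, -0.219, 0.418, -501.693], [0.016, -0.898, -0.439, 634.806], [0.0, 0.0, 0.0, 1.0]]
top [[388.1, 0.0, 315.0], [0.0, 388.1, 204.1], [0.0, 0.0, 1.0]] -0.01410640424965405 [[-0.027, -0.998, 0.059, 442.56], [-1.0, 0.026, -0.009, 26.799], [0.008, -0.06, -0.998, 1130.969], [0.0, 0.0, 0.0, 1.0]]
18.8 [[-3.70086843e-04  9.26114632e-01  3.77242034e-01]
 [ 1.74297418e-03  3.77242084e-01 -9.26113045e-01]
 [-9.99998413e-01  3.14780872e-04 -1.75380622e-03]]
```

View pics/top.png

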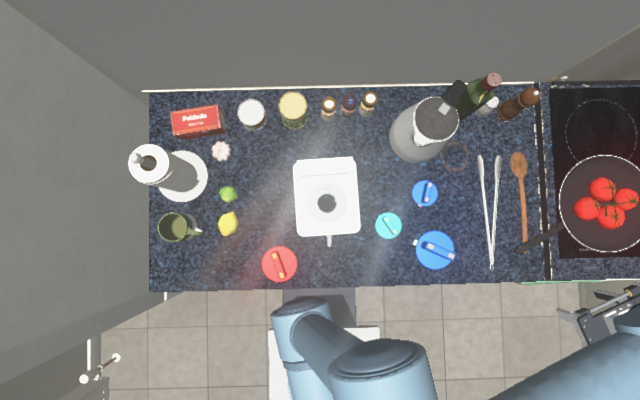

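View pics/scene.png

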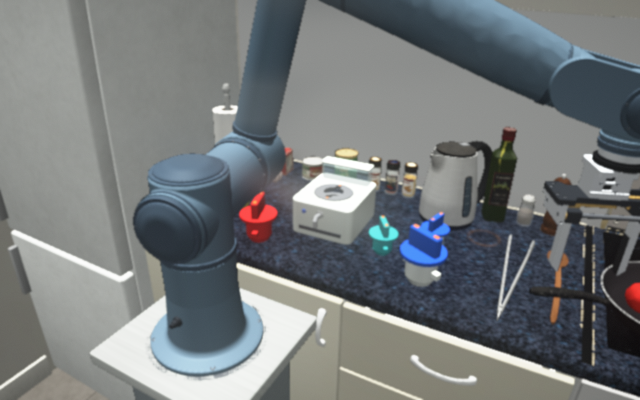

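The top view shows the small blue cartridge at about (425,193) and a bigger blue look-alike at (435,250). The port is at (327,203), with the tank on its far side (+x up in the image). Next I'll compute coarse positions and look with the wrist camera.

```bash
cat > h.py <<'E'
import numpy as np, cv2
from workcell import env
def rays(uv,m):
    K=np.array(m["camera_matrix"]);k1=m["k1"]
    d=(np.atleast_2d(uv)-K[[0,1],2])/[K[0,0],K[1,1]]
    x=d.copy()
    for _ in range(20): x=d/(1+k1*(x**2).sum(1,keepdims=True))
    return np.c_[x,np.ones(len(x))]
def at_z(uv,m,z):
    E=np.array(m["extrinsics"]); r=rays(uv,m)@E[:3,:3].T
    return E[:3,3]+r*((z-E[2,3])/r[:,2:3])
def by_depth(uv,d,m):
    E=np.array(m["extrinsics"]); uv=np.atleast_2d(uv)
    return (rays(uv,m)*d[uv[:,1].astype(int),uv[:,0].astype(int)][:,None])@E[:3,:3].T+E[:3,3]
def down(a):  # tool down, jaws opening along world angle a
    x=np.array([0,0,-1.]); z=np.array([np.cos(a),np.sin(a),0]); return np.c_[x,np.cross(z,x),z]
E
python3 - <<'E'
from h import *
f=np.load("pics/top.npz"); m=dict(camera_matrix=f["K"],k1=float(f["k1"]),extrinsics=f["E"])
print(at_z([[425,193],[435,250]],m,88).round(), at_z([[327,203],[325,165]],m,100).round())
d=f["d"]; print(by_depth([[425,193],[435,250],[420,200],[310,200],[327,203],[325,168],[228,194],[388,225]],d,m).round())
o=env.observe(); w=env.camera_model("wrist"); R=np.array(o["tcp_rot"]);E=np.array(w["extrinsics"])
print("cam in tcp",(R.T@(E[:3,3]-o["tool_pos"])).round(1),(R.T@E[:3,:3]).round(2).tolist(), w["camera_matrix"][0][0],w["k1"])
for a in np.arange(-3,3.2,.5):
    for p in ([480,0,330],[500,-240,330]):
        q=env.ik(p,down(a)); print(a.round(2),p,None if q is None else np.round(q,2))
E
```

```text
[[ 527. -281.   88.]
 [ 373. -301.   88.]] [[506. -15. 100.]
 [608. -12. 100.]]
[[ 527. -282.   86.]
 [ 375. -288.  129.]
 [ 510. -275.   60.]
 [ 515.   30.  103.]
 [ 511.  -18.   19.]
 [ 592.  -10.  150.]
 [ 542.  260.   47.]
 [ 443. -178.   86.]]
cam in tcp [-178.4   66.6    0.4] [[0.0, -0.23, 0.97], [-0.0, -0.97, -0.23], [1.0, 0.0, -0.0]] 357.91410058641674 -0.053235725784647255
-3.0 [480, 0, 330] None
-3.0 [500, -240, 330] [-0.65 -0.06  1.66 -0.    1.54  2.35]
-2.5 [480, 0, 330] [-0.24 -0.24  1.82 -0.    1.56  2.26]
-2.5 [500, -240, 330] [-0.65 -0.06  1.66 -0.    1.54  1.85]
-2.0 [480, 0, 330] [-0.24 -0.24  1.82 -0.    1.56  1.76]
-2.0 [500, -240, 330] [-0.65 -0.06  1.66 -0.    1.54  1.35]
-1.5 [480, 0, 330] [-0.24 -0.24  1.82 -0.    1.56  1.26]
-1.5 [500, -240, 330] [-0.65 -0.06  1.66 -0.    1.54  0.85]
-1.0 [480, 0, 330] [-0.24 -0.24  1.82 -0.    1.56  0.76]
-1.0 [500, -240, 330] [-0.65 -0.06  1.66 -0.    1.54  0.35]
-0.5 [480, 0, 330] [-0.24 -0.24  1.82 -0.    1.56  0.26]
-0.5 [500, -240, 330] [-0.65 -0.06  1.66 -0.    1.54 -0.15]
0.0 [480, 0, 330] [-0.24 -0.24  1.82 -0.    1.56 -0.24]
0.0 [500, -240, 330] [-0.65 -0.06  1.66 -0.    1.54 -0.65]
0.5 [480, 0, 330] [-0.24 -0.24  1.82 -0.    1.56 -0.74]
0.5 [500, -240, 330] [-0.65 -0.06  1.66 -0.    1.54 -1.15]
1.0 [480, 0, 330] [-0.24 -0.24  1.82 -0.    1.56 -1.24]
1.0 [500, -240, 330] [-0.65 -0.06  1.66 -0.    1.54 -1.65]
1.5 [480, 0, 330] [-0.24 -0.24  1.82 -0.    1.56 -1.74]
1.5 [500, -240, 330] [-0.65 -0.06  1.66 -0.    1.54 -2.15]
2.0 [480, 0, 330] [-0.24 -0.24  1.82 -0.    1.56 -2.24]
2.0 [500, -240, 330] [-0.65 -0.06  1.66 -0.    1.54 -2.65]
2.5 [480, 0, 330] [-0.24 -0.24  1.82 -0.    1.56 -2.74]
2.5 [500, -240, 330] None
3.0 [480, 0, 330] None
3.0 [500, -240, 330] [-0.65 -0.06  1.66 -0.    1.54  2.63]
```

```bash
python3 - <<'E'
from h import *
f=np.load("pics/top.npz"); m=dict(camera_matrix=f["K"],k1=float(f["k1"]),extrinsics=f["E"])
vv,uu=np.mgrid[90:290,150:545]; P=by_depth(np.c_[uu.ravel(),vv.ravel()],f["d"],m)
for c in ([527,-281],[506,-15]):
    q=P[(P[:,2]>140)]; r=np.hypot(*(q[:,:2]-c).T); i=r.argsort()[::40][:5]; print(q[i].round(),r[i].round())
a=np.radians(68)
def snap(n,i):
    m=env.camera_model(n); p,d=env.camera(n); cv2.imwrite(f"pics/{i}.png",p[...,::-1])
    np.savez(f"pics/{i}.npz",p=p,d=d,K=m["camera_matrix"],k1=m["k1"],E=m["extrinsics"])
env.goto([527,-281,230],down(a)); snap("wrist","w_cart")
env.movel([527,-281,290]); env.goto([506,-15,290],down(np.pi/2)); snap("wrist","w_port")
print(env.observe()["t"],env.observe()["wrist_force"])
E
```

```text
[[ 631. -278.  142.]
 [ 633. -262.  144.]
 [ 637. -271.  174.]
 [ 639. -292.  188.]
 [ 638. -254.  173.]] [104. 108. 111. 112. 114.]
[[ 577.   -7.  151.]
 [ 443.   27. 1131.]
 [ 443.   27. 1131.]
 [ 443.   27. 1131.]
 [ 443.   27. 1131.]] [71. 76. 76. 76. 76.]
3.3667 [ 0.42079813 -0.46443855 -0.84969853]
```

View pics/w_cart.png

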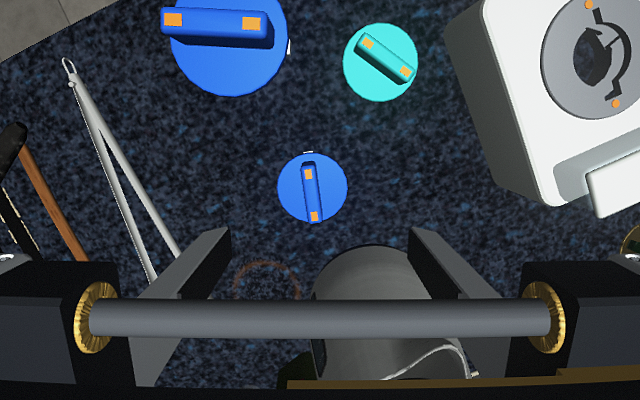

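View pics/w_port.png

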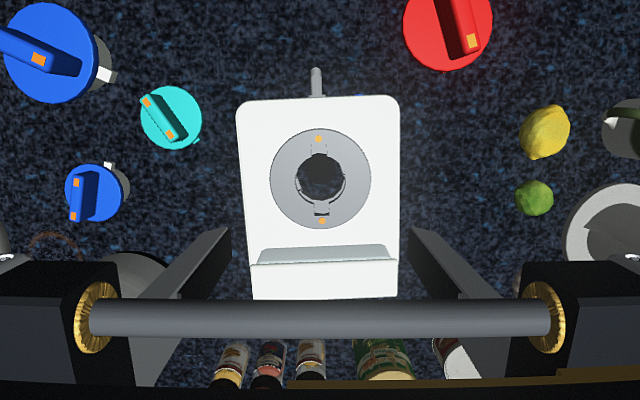

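The wrist pictures show the cartridge's disc at about (312,188) with stripes at (308,174) and (314,216). The port is at about (320,178), with dots at (318,139) and (322,222). Now I'll measure these precisely.

```bash
cat > meas.py <<'E'
from h import *
def load(n):
    f=np.load(f"pics/{n}.npz"); return f["p"],f["d"],dict(camera_matrix=f["K"],k1=float(f["k1"]),extrinsics=f["E"])
def blobs(mask,box):
    M=np.zeros_like(mask,np.uint8); x0,y0,x1,y1=box; M[y0:y1,x0:x1]=mask[y0:y1,x0:x1]
    n,l,s,c=cv2.connectedComponentsWithStats(M); return [(s[i,4],c[i],l==i) for i in range(1,n) if s[i,4]>5]
def orange(p):
    h=cv2.cvtColor(p,cv2.COLOR_RGB2HSV); return (h[...,0]>5)&(h[...,0]<25)&(h[...,1]>150)&(h[...,2]>150)
def blue(p):
    h=cv2.cvtColor(p,cv2.COLOR_RGB2HSV); return (h[...,0]>104)&(h[...,0]<125)&(h[...,1]>150)&(h[...,2]>90)
def circ(mask,m,z):
    c=max(cv2.findContours(mask.astype(np.uint8),cv2.RETR_EXTERNAL,cv2.CHAIN_APPROX_NONE)[0],key=len)[:,0]
    w=at_z(c.astype(float),m,z)[:,:2]
    (x,y),r=cv2.minEnclosingCircle(w.astype(np.float32))
    from scipy.optimize import least_squares
    s=least_squares(lambda q:np.hypot(w[:,0]-q[0],w[:,1]-q[1])-q[2],[x,y,r],loss="soft_l1",f_scale=.5).x
    return s.round(1)
def pair(p,m,box,z,flip=True):
    b=sorted(blobs(orange(p),box),key=lambda t:-t[0])[:2]; w=at_z([t[1] for t in b],m,z)[:,:2]
    v=w[0]-w[1]; v=v if v[0]>0 else -v
    return [t[0] for t in b],w.mean(0).round(1),np.hypot(*v).round(1),np.degrees(np.arctan2(v[1],v[0])).round(2)
E
python3 - <<'E'
from meas import *
p,d,m=load("w_cart"); B=(270,140,360,235)
print("cart stripes",pair(p,m,B,88)); bl=blobs(blue(p)|orange(p),B); bl=max(bl,key=lambda t:t[0]); print("flange",circ(bl[2],m,56))
print("depth pts",by_depth([[308,174],[314,216],[290,190],[333,190]],d,m).round(1).tolist())
print("port in cart img",pair(p,m,(560,0,640,115),100))
p,d,m=load("w_port")
print("port dots",pair(p,m,(280,125,360,240),100)); 
h=cv2.cvtColor(p,cv2.COLOR_RGB2HSV)
g=(h[...,1]<30)&(p[...,0]<205); M=np.zeros(g.shape,np.uint8); M[115:238,262:380]=g[115:238,262:380]
print("collar",circ(M,m,100),"depth",by_depth([[285,180],[350,180]],d,m).round(1).tolist())
print("cart stripes from port img",pair(p,m,(60,155,130,225),88))
p,d,m=load("top")
print("top cart",pair(p,m,(408,175,445,212),88),"top port",pair(p,m,(305,180,350,225),100))
E
```

```text
cart stripes ([np.int32(53), np.int32(49)], array([ 529.1, -290.5]), np.float64(40.0), np.float64(-14.5))
flange [ 529.  -290.3   35.3]
depth pts [[510.1, -285.6, 87.4], [548.5, -295.4, 88.4], [522.9, -311.6, 54.5], [539.0, -271.3, 55.9]]
port in cart img ([np.int32(53), np.int32(43)], array([506.7, -15.3]), np.float64(86.9), np.float64(2.47))
port dots ([np.int32(28), np.int32(26)], array([506.7, -15.1]), np.float64(86.7), np.float64(2.41))
collar [506.  -15.   52.9] depth [[506.2, -51.4, 100.2], [506.5, 16.6, 99.1]]
cart stripes from port img ([np.int32(34), np.int32(33)], array([ 528.8, -289.7]), np.float64(39.8), np.float64(-14.51))Traceback (most recent call last):
  File "<stdin>", line 13, in <module>
  File "meas.py", line 19, in pair
    b=sorted(blobs(orange(p),box),key=lambda t:-t[0])[:2]; w=at_z([t[1] for t in b],m,z)[:,:2]
                                                             ~~~~^^^^^^^^^^^^^^^^^^^^^^^
  File "h.py", line 10, in at_z
    E=np.array(m["extrinsics"]); r=rays(uv,m)@E[:3,:3].T
                                   ~~~~^^^^^^
  File "h.py", line 5, in rays
    d=(np.atleast_2d(uv)-K[[0,1],2])/[K[0,0],K[1,1]]
       ~~~~~~~~~~~~~~~~~^~~~~~~~~~~
ValueError: operands could not be broadcast together with shapes (1,0) (2,)
```

Both views agree: the cartridge is at (529.0,-290.3) with yaw -14.5°, and the port is at (506.7,-15.1) with yaw 2.4°. Stripe heights, flange radius and collar height all match the given sizes. Next is the grasp, lift and an in-hand check.

```bash
python3 - <<'E'
from h import *
def snap(n,i):
    m=env.camera_model(n); p,d=env.camera(n); cv2.imwrite(f"pics/{i}.png",p[...,::-1])
    np.savez(f"pics/{i}.npz",p=p,d=d,K=m["camera_matrix"],k1=m["k1"],E=m["extrinsics"])
c=np.array([529,-290.2]); a=np.radians(75.5)
env.goto([*c,200],down(a))
print(env.movel([*c,100],150), env.movel([*c,59.5],60,stop_force=8))
env.command_gripper(0,45); o=env.observe(); print("gap",o["finger_gap"]*94,o["tool_pos"],o["wrist_force"])
f0=o["wrist_force"]
env.movel([*c,190],120)
o=env.observe(); print(o["wrist_force"])
env.goto([506.7,-15.1,190],down(np.radians(92.4))); env.dwell(.3); o=env.observe()
print(o["t"],o["tool_pos"],o["wrist_force"],o["wrist_torque"],o["finger_gap"]*94); np.savez("pics/held_pose.npz",t=o["tool_pos"],R=o["tcp_rot"])
snap("wrist","w_held")
E
```

```text
False False
gap 13.79105980034165 [ 528.98475658 -290.21413717   59.47880762] [ 0.09343271  0.14285817 -0.05229744]
[-0.43965041  0.73991097 -2.66865146]
9.9333 [506.90671988 -15.89612654 189.99796646] [-0.17395683 -0.24318068 -2.93501502] [ 0.05087517 -0.10034748  0.01791581] 13.770574889243033
```

View pics/w_held.png

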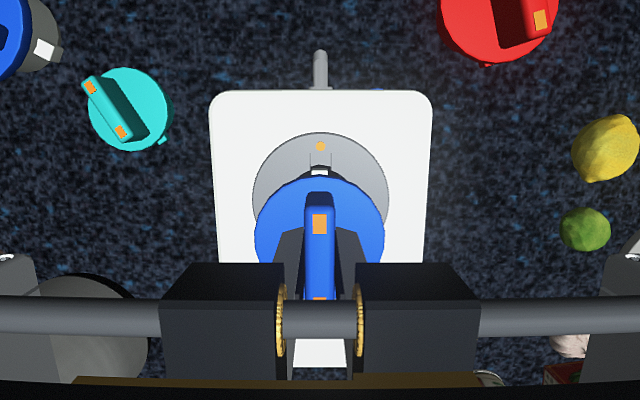

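The cartridge is held upright. The front stripe is at (319,224), the front port dot at (320,147), and the lug lines up with the slot. I'll measure the in-hand offset against the port.

```bash
python3 - <<'E'
from meas import *
from scipy.optimize import least_squares
p,d,m=load("w_held"); o=env.observe(); print("tool",np.round(o["tool_pos"],2), np.degrees(np.arctan2(np.array(o["tcp_rot"])[1,2],np.array(o["tcp_rot"])[0,2])))
dz=o["tool_pos"][2]-59.5
b=max(blobs(blue(p)|orange(p),(240,165,400,262)),key=lambda t:t[0])[2]
c=max(cv2.findContours(b.astype(np.uint8),cv2.RETR_EXTERNAL,cv2.CHAIN_APPROX_NONE)[0],key=len)[:,0]; c=c[c[:,1]<226]
w=at_z(c.astype(float),m,56+dz)[:,:2]
for r in (36,35.3):
    s=least_squares(lambda q:np.hypot(w[:,0]-q[0],w[:,1]-q[1])-r,[507,-15],loss="soft_l1",f_scale=.5); print("flange",s.x.round(2),np.abs(s.fun).mean().round(2))
st=[(t[0],t[1].round(1),at_z(t[1],m,88+dz)[0,:2].round(1)) for t in blobs(orange(p),(290,205,350,310))]; print(st)
print("dot",[(t[0],at_z(t[1],m,100)[0,:2].round(1)) for t in blobs(orange(p),(300,135,340,160))])
p2,_,m2=load("w_port"); print("dots before",[(t[0],at_z(t[1],m2,100)[0,:2].round(1)) for t in blobs(orange(p2),(280,125,360,240))])
print("depth bar",by_depth([[319,222],[319,245],[270,230],[370,230]],d,m).round(1).tolist())
E
```

```text
tool [506.83 -15.71 189.93] 92.33943504850605
flange [507.65 -15.94] 0.3
flange [506.82 -16.02] 0.2
[(np.int32(260), array([319. , 223.5]), array([487., -17.])), (np.int32(23), array([319.3, 298.5]), array([523.3, -15.4]))]
dot [(np.int32(40), array([463.2, -17.2]))]
dots before [(np.int32(26), array([463.4, -16.9])), (np.int32(28), array([550. , -13.3]))]
depth bar [[486.4, -17.0, 218.3], [497.0, -16.6, 218.3], [502.2, -42.7, 184.7], [499.9, 11.1, 185.0]]
```

```bash
python3 - <<'E'
from h import *
R=down(np.radians(92.4)); tgt=np.array([506.7,-14.8])  # tool xy wanted (cartridge sits ~ -0.4 in y)
cmd=tgt.copy()
for z in (175,165,150):
    env.movel([*cmd,z],60,R,stop_force=8); env.dwell(.2); o=env.observe(); e=tgt-o["tool_pos"][:2]; cmd+=e*.7
    print(z,np.round(o["tool_pos"],2),np.round(o["wrist_force"],2),cmd.round(2))
for z in (141,134,126,119):
    s=env.movel([*cmd,z],30,R,stop_force=6); o=env.observe()
    print(z,s,np.round(o["tool_pos"],2),np.round(o["wrist_force"],2),np.round(o["wrist_torque"],2))
    if s: break
print(o["t"])
E
```

```text
175 [506.94 -14.83 175.34] [-0.16  0.45 -3.44] [506.53 -14.78]
165 [506.65 -14.81 165.16] [-0.01 -0.14 -2.5 ] [506.57 -14.77]
150 [506.76 -14.83 150.27] [ 0.2   1.21 -3.54] [506.52 -14.75]
141 False [506.33 -14.71 140.7 ] [ 0.12 -0.75 -1.78] [ 0.04 -0.16 -0.  ]
134 False [506.31 -14.7  133.69] [ 0.67  0.78 -2.8 ] [ 0.08 -0.14  0.04]
126 False [506.31 -14.69 125.69] [-0.34  0.09 -2.11] [ 0.06 -0.14 -0.01]
119 False [506.32 -14.71 118.7 ] [ 0.25  0.53 -2.68] [ 0.06 -0.19 -0.04]
13.3333
```

The lugs went down through the slots with no contact force. Next I'll turn clockwise in steps, probing downward lightly from about 44°.

```bash
cat > turn.py <<'E'
from h import *
xy=np.array([506.55,-14.75]); ZT=118.7
def rep(tag,s):
    o=env.observe(); R=np.array(o["tcp_rot"])
    print(tag,s,np.round(o["tool_pos"],2),np.degrees(np.arctan2(R[1,2],R[0,2])).round(1),np.round(o["wrist_force"],1),np.round(o["wrist_torque"],2),round(o["t"],2)); return o
def rot(deg,z=ZT,feed=20,sf=10):
    return env.movel([*xy,z],feed,down(np.radians(92.4-deg)),stop_force=sf)
E
python3 - <<'E'
from turn import *
s=env.movel([*xy,114],15,stop_force=4); o=rep("track",s)
s=env.movel([*xy,118.7],30); rep("up",s)
for d in (4,10,20,30,40):
    s=rot(d); o=rep(d,s)
    if s or np.hypot(*o["wrist_force"][:2])>8 or abs(o["wrist_torque"][2])>.6: break
E
```

```text
track True [506.95 -14.84 117.36] 92.4 [-0.3 -0.8  4.9] [0.12 0.04 0.03] 13.59
up False [506.21 -14.67 118.31] 92.4 [-0.2  0.4 -2.9] [ 0.01 -0.09  0.  ] 13.84
4 False [506.15 -14.66 118.18] 88.5 [-0.5  0.9 -2.4] [-0.01 -0.18  0.01] 14.09
10 False [506.35 -14.7  118.46] 82.6 [ 0.5 -0.1 -2.2] [ 0.09 -0.11 -0.01] 14.35
20 False [506.49 -14.72 118.63] 72.6 [-0.1  0.2 -2.7] [ 0.07 -0.13 -0.02] 14.68
30 False [506.51 -14.75 118.66] 62.7 [-0.1 -0.4 -2.7] [ 0.04 -0.15 -0.01] 15.0
40 False [506.55 -14.76 118.69] 52.7 [-0.3  0.3 -2. ] [ 0.05 -0.12  0.01] 15.32
```

```bash
python3 - <<'E'
from turn import *
for d in np.arange(45,91,2.0):
    s=rot(d); o=env.observe()
    if s or np.hypot(*o["wrist_force"][:2])>8 or abs(o["wrist_torque"][2])>.6: rep(f"STOP {d}",s); break
    s=env.movel([*xy,114],15,stop_force=4); o=env.observe()
    print(d,s,np.round(o["tool_pos"],2),np.round(o["wrist_force"],1),round(o["wrist_torque"][2],2))
    if o["tool_pos"][2]<116: rep("DROP",s); break
    env.movel([*xy,ZT],30)
E
```

```text
45.0 True [506.87 -14.85 117.38] [-1.2 -1.   4. ] -0.03
47.0 True [506.6  -14.72 117.4 ] [0.1 0.4 5.1] 0.01
49.0 True [506.59 -14.71 117.39] [-0.7  0.1  5.2] 0.02
51.0 True [506.59 -14.74 117.39] [-1.6  0.   4.1] 0.03
53.0 True [506.59 -14.73 117.37] [-0.6  0.2  5.4] 0.0
55.0 True [506.59 -14.73 117.38] [-0.5  0.8  3.5] -0.01
57.0 True [506.57 -14.72 117.37] [-0.8 -0.2  4.8] -0.0
59.0 True [506.56 -14.73 117.34] [-0.5  1.   5.6] 0.0
61.0 True [506.6  -14.74 117.34] [-0.7 -0.8  4.7] -0.04
63.0 True [506.61 -14.74 117.34] [-0.7  0.5  4. ] 0.0
65.0 True [506.59 -14.72 117.31] [0.  0.1 5.1] -0.0
67.0 True [506.57 -14.73 117.26] [-0.4 -0.3  5.1] 0.02
69.0 True [506.55 -14.72 116.97] [-0.7  0.5  4.1] -0.02
71.0 False [506.43 -14.75 113.83] [-0.7 -0.9 -2.5] 0.01
DROP False [506.43 -14.75 113.83] 21.4 [-0.7 -0.9 -2.5] [-0.08 -0.07  0.01] 25.6
```

It dropped at 71°. Now I'll lower it until the flange meets the collar, release, retreat and check.

```bash
python3 - <<'E'
from turn import *
s=env.movel([*xy,110],12,stop_force=5); o=rep("seat",s)
if o["tool_pos"][2]<112.8:
    env.command_gripper(0.5); rep("open",0)
    env.movel([*xy,180],80,stop_force=8); env.movel([*xy,290],150); o=rep("away",0); env.dwell(.3)
    env.goto([506.7,-15.1,290],down(np.radians(92.4)))
    for n in ("wrist","scene"):
        m=env.camera_model(n); p,d=env.camera(n); cv2.imwrite(f"pics/end_{n}.png",p[...,::-1])
        np.savez(f"pics/end_{n}.npz",p=p,d=d,K=m["camera_matrix"],k1=m["k1"],E=m["extrinsics"])
    from meas import *
    p,d,m=load("end_wrist"); print("stripes @z140",pair(p,m,(270,120,380,245),140))
    b=max(blobs(blue(p)|orange(p),(250,110,400,250)),key=lambda t:t[0])[2]; print("flange @108",circ(b,m,108))
    for t in blobs(orange(p),(270,120,380,245)): print(by_depth(t[1].round(),d,m).round(1), t[0])
E
```

```text
seat True [506.8  -14.77 111.45] 21.4 [0.3 0.9 5.3] [ 0.   -0.17 -0.01] 25.91
open 0 [505.46 -14.46 109.96] 21.4 [ 0.3 -0.   0.8] [-0.04 -0.11  0.01] 26.6
away 0 [505.97 -14.63 288.69] 21.4 [ 0.5  0.6 -1. ] [-0.   -0.11  0.02] 28.51
stripes @z140 ([np.int32(48), np.int32(42)], array([506.9, -14.8]), np.float64(40.0), np.float64(-68.44))
flange @108 [506.5 -14.7  34.7]
[[463.5 -16.9 101.1]] 22
[[499.9   4.1 140. ]] 42
[[514.3 -33.8 137.9]] 48
[[550.5 -13.4  99.8]] 25
```

View pics/end_wrist.png

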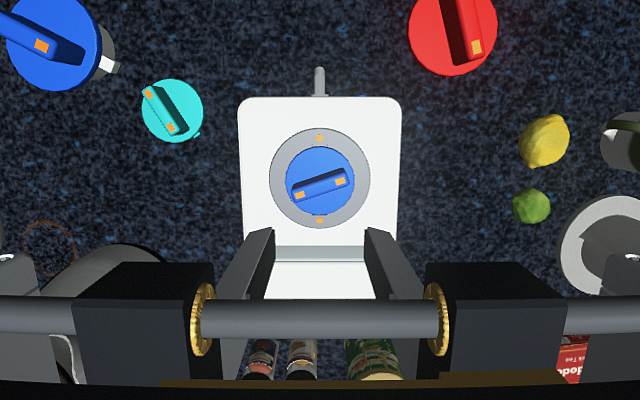

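The picture shows the cartridge seated in the port: flange concentric with the collar at about (320,180), bar turned about 71° from the dots, bar top at z ≈ 139–140 (140 when locked). The gripper is clear of it, so I'm handing in.

```bash
python3 -c "
from workcell import env
print(env.observe()['t']); env.close_job()"
```

```text
30.0417
the job is handed in; nothing more can be done
```

The smaller blue cartridge is locked in the port and released, and I handed the job in at 30 s of the 67 s allowed.

- **Insertion and turn:** I found the cartridge and port with the wrist camera and gripped the cartridge by its bar. The lugs went down through the slots with no noticeable contact force. I then turned it clockwise in 2° steps with light downward probes of about 4 N, and it dropped into its pocket at about 71°. I pressed it down until the flange met the collar at about 5 N, 6 mm below the track, then opened the gripper and backed away.
- **Final checks:** The last picture puts the cartridge within about 0.5 mm of the port's axis. Its bar top is at about 138–140 mm, where 140 mm means locked. The lateral forces I checked stayed below about 2 N.
- **Disagreements:** The two bar stripes read 2 mm apart in height, which would be about 3° of tilt if real. I put it down to depth noise, since other known heights also read 1–2 mm off. The flange radius also measured slightly small, 34.7 mm against the real 36 mm.
- **Bystanders:** The lemon, lime and mug look untouched in the last wrist picture, judged by eye. The garlic is not visible there. I saved a closing scene picture but did not look at it; the arm never worked near the garlic.

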